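Nest the footed sample cups into one upside-down stack

ROBOT

A 6-joint arm with a two-finger parallel gripper is mounted at the origin on a cart in front of the work surface, level with it; the furniture and walls round the work are solid. World frame = base frame: x ahead of the robot, y to its left, z up, the work surface at z = 0. Lengths are in m, angles in degrees, forces in N, time in s.
With the tool pointing down it reaches from about 0.3 to 0.75 m from the base axis. Payload 8.5 kg.
Tool frame: the origin (TCP) lies on the centre line of the jaws, within the pads' length; the fingertips stand 17 mm ahead of it and the grasp point (between the pads) lies 2 mm behind it (env.tip_extent is the distance from the TCP to the fingertips, in m); z points along the fingers, y is the direction in which the jaws open and shut (so a half turn about z gives the same grasp; the last joint's range is limited). The gripper opens to 85 mm and grips with 20 to 120 N. Pads are 22 mm wide; open, the fingers measure 114 mm over their backs; the gripper's body (76 mm by 85 mm) begins 54 mm behind the grasp point. The pads swing forward as they close: fully open they stand 13 mm farther back than shut.
Start: joints at [-81.836, 21.807, 74.336, -0, 83.858, -12.336], TCP at [0.193, -0.515, 0.248] pointing down, gripper open.
Joint ranges: [-178.18, 178.18], [-50.72, 133.34], [12.68, 142.11], [-81.47, 261.47], [9.98, 163.14], [-165.26, 165.26]. Speed limits (degrees/s): [136.94, 136.94, 180, 180, 180, 180].

INTERFACE

Orientations are given as a 3x3 rotation matrix whose columns are the frame's x, y, z axes.
In Python, from rig import telemetry, get_image, camera_params, close_job, env gives the robot as it stands.
- The arm moves only by the tool apply_moves, never from a script. Its argument "motion" is a list of rows, each an object of numbers: "tx", "ty", "tz": the shift along the tool's x, y, z in cm; "turn": the turn about the tool's z in degrees; "jaw": the gripper's target within -1 to 1 (fully open at 1, half-way at 0, shut at -1). In form: [{"tx": .., "ty": .., "tz": .., "turn": .., "jaw": ..}, ...]. A call has 1 to 5 rows; each row is the pose to reach, as a shift and turn from the pose measured when the call began, along the tool's axes at that moment; what a row does not reach only later rows make up. A row lasts 1/12 s, in which the tool goes at most 41.7 mm and 7.16 degrees, less where a joint would pass 70% of its speed; a pose out of reach is approached as far as the arm can. A call with a gripper value outside its range is refused whole. The fingers move at their own pace and stop on an object; "squeeze" is the grip in N (left out, the last holds). Time passes only in rows, so rows that repeat a pose let the fingers close. It gives the time, the measured TCP pose, the force and the opening at its end, in the units of the state.
- telemetry.observe(): the state, without advancing time (a new reading comes with each control period).
- get_image(name): name is "scene" or "top" or "wrist"; returns (picture, depth): 420x560x3 uint8, red, green, blue; 420x560 float32, m along the optical axis (not along the pixel's ray), 0 where there is no reading.
- camera_params(name): a dict with "fx", "fy", "cx", "cy" (pixels), "rvec" (rotation vector, rad) and "tvec" (3), from world to camera coordinates, as OpenCV has them. Camera axes: x right, y down, z forward; pixel columns grow to the right and rows downward; lengths in m; the calibration is good to about 2 mm. A picture is of the moment at which its call begins: read the wrist's pose just before it. camera_params takes no time and is no camera call; for the wrist camera it gives the pose at the moment of the call.
- close_job(): hands the job in, once; it reports no verdict.
The state is a dict: "time_s": time; "q": joint angles; "qvel": joint speeds; "joint_efforts": joint torques, N m; "position": TCP position; "tool_rot": TCP orientation; "ft_force": force on the tool from outside, world axes, zero at the start; "wrist_torque": the same for the moment, N m; "grip_width": finger opening in m.
Only numpy, scipy, OpenCV 4.12 (cv2) and the standard library are available. Lean on these libraries where they do the work, as an engineer would, in place of code of your own. Each camera call takes 0.05 s, during which the arm holds its last target. There are 200 camera calls.

TASK

Three footed steel sample cups have been left upside down to dry. Nest the two that stand on the bare bench over the one on the round drain mat, so that all three end as one upright, fully seated stack, still mouth down, on the mat. The straight-sided steel cup and the glass beaker do not belong to the set.

Things in the scene. Friction and masses are not known exactly. Their poses are not given: they have to be found in the camera images.
- cup_a_mid (a point): bottom cup, loose, on the drain mat: steel, upside down, 100 mm tall. Its foot, a closed cylinder 50 mm across and 42 mm tall, points up; below it a shoulder widens to 66 mm across, 50 mm up, then the skirt flares to the open mouth, 80 mm across, at the bottom. Walls 2.5 mm, 0.12 kg. Point: on the axis, half-way up (50 mm below the flat top); z up
- cup_b_mid (a point): cup of the same shape and size as cup_a, same point, 0.08 to 0.17 kg; starts upside down on the bare bench, anywhere in the row of things. Lowered over another cup it covers that cup's foot (12 mm of play each way at entry; the shoulder centres it) and rests 46 mm higher than it, its own foot free above
- cup_c_mid (a point): third cup, same shape, size, point and mass as cup_b; starts upside down elsewhere on the bare bench. cup_b and cup_c may go on in either order
- mat_top (a point): centre of the top of the round dark drain mat, 100 mm across, 6 mm thick, fixed to the bench; z up

How it is judged:
By the outcome, as a careful person would: the job done as asked, in the order asked, and still so for the second after the job is handed in, with the robot touching nothing.
It also fails if it takes over 58 s, if anything falls off the work surface, if the arm or the gripper's body presses on something with over 40 N, if the wrist force passes 120 N, or if a joint passes its speed limit or range.

## Working session

There is one attempt and no reset: what is moved stays moved. The work goes in short steps, Python scripts to look and compute and a tool call to move; the robot and the scene stay as the last step left them, time stands still between calls to the robot, and variables do not carry over. Pictures are saved under pics/ and viewed, about 8 in all and at most 12, crops included, and the job is handed in when it is done.

Besides the shell and the picture viewer there is one more tool, called after "Emit:" as a command line: name --argument value ..., lists and objects as JSON in quotes. apply_moves: Moves the arm, as the interface text tells. Its arguments: {"type":"object","properties":{"motion":{"type":"array"},"squeeze":{"type":"number"}},"required":["motion"]}

```bash
ls; mkdir -p pics
cat > h.py <<'E'
import numpy as np, cv2
from rig import telemetry, get_image, camera_params, close_job, env
def cloud(name, d):
    c=camera_params(name); R=cv2.Rodrigues(np.array(c['rvec'],float))[0]; t=np.array(c['tvec'],float).ravel()
    v,u=np.mgrid[:d.shape[0],:d.shape[1]]
    P=np.stack([(u-c['cx'])/c['fx']*d,(v-c['cy'])/c['fy']*d,d],-1)
    W=(P-t)@R
    W[d<=0]=np.nan
    return W
def snap(name,fn):
    c=camera_params(name)
    im,d=get_image(name); cv2.imwrite(f'pics/{fn}.png',im[:,:,::-1]); np.save(f'pics/{fn}.npy',cloud(name,d)); return im,d
E
python3 - <<'E'
from h import *
print(telemetry.observe())
for n in('top','scene'):
    snap(n,n+'0')
a=cv2.imread('pics/top0.png');b=cv2.imread('pics/scene0.png')
cv2.imwrite('pics/both.png',np.hstack([cv2.resize(a,(400,300)),cv2.resize(b,(400,300))]))
E
```

```text
pics
{'time_s': 0.0, 'q': array([-8.18358569e+01,  2.18390457e+01,  7.43845460e+01, -9.09683259e-04,
        8.38570004e+01, -1.23363384e+01]), 'qvel': array([ 0.06092121,  0.06341093, -0.00707816, -0.01784997,  0.05524385,
       -0.04324279]), 'joint_efforts': array([ 1.65996182e-03, -4.48460662e+01, -2.31277943e+01, -7.79728316e-05,
        4.80590825e-03, -1.19473093e-06]), 'position': array([ 0.19256871, -0.5149014 ,  0.2477312 ]), 'tool_rot': array([[ 9.36668678e-01,  3.50216707e-01, -2.15375982e-04],
       [ 3.50216657e-01, -9.36667690e-01,  1.39010018e-03],
       [ 2.85100586e-04, -1.37749156e-03, -9.99999011e-01]]), 'ft_force': array([ 0.17845101,  0.18102794, -0.35233602]), 'wrist_torque': array([-0.04516321,  0.01856414, -0.07209836]), 'grip_width': 0.08510395116570023}
```

View pics/top0.png

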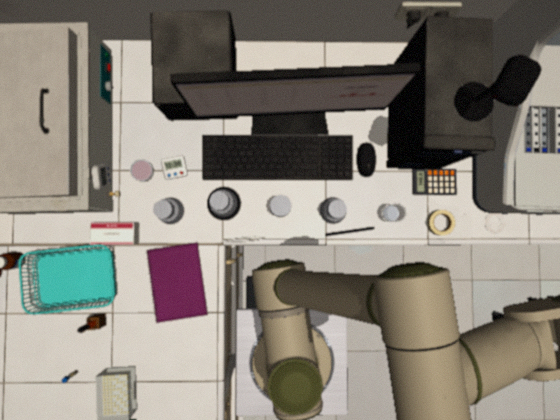

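View pics/scene0.png

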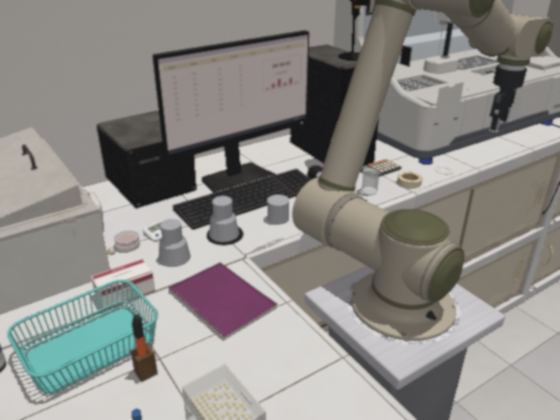

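Top view: footed cups at (168,210), (223,203, on the mat) and (333,209). The straight cup is at (280,205) and the glass at (391,212).

Run:
```python
from h import *
W=np.load('pics/top0.npy')
for n,(u,v) in dict(b=(168,210),a=(223,203),s=(280,205),c=(333,209),g=(391,212)).items():
    w=W[v-22:v+23,u-22:u+23].reshape(-1,3); w=w[~np.isnan(w[:,0])]
    w=w[(w[:,2]>.03)]; top=np.percentile(w[:,2],95); f=w[w[:,2]>top-.012]
    print(n,top.round(4),len(f),f.mean(0).round(4),'bb',f.min(0).round(3),f.max(0).round(3),'all',w.min(0).round(3),w.max(0).round(3))
c=camera_params('top');print(c, (-cv2.Rodrigues(np.array(c['rvec']))[0].T@np.array(c['tvec'])).round(3))
a=cv2.imread('pics/top0.png')[165:245,130:430];cv2.imwrite('pics/crop.png',cv2.resize(a,None,fx=2.6,fy=2.6,interpolation=2))
print([n for n in dir(env) if n[0]!='_'])
```

```text
b 0.1024 280 [0.432  0.3486 0.0989] bb [0.409 0.324 0.091] [0.457 0.373 0.106] all [0.396 0.314 0.031] [0.467 0.373 0.106]
a 0.1079 273 [0.4552 0.1967 0.1047] bb [0.432 0.172 0.098] [0.479 0.221 0.111] all [0.419 0.162 0.03 ] [0.49  0.23  0.111]
s 0.0654 362 [0.4443 0.0315 0.061 ] bb [0.415 0.001 0.054] [0.474 0.06  0.068] all [0.415 0.001 0.03 ] [0.474 0.06  0.068]
c 0.1028 271 [ 0.4334 -0.1219  0.0991] bb [ 0.409 -0.146  0.091] [ 0.457 -0.097  0.107] all [ 0.399 -0.153  0.03 ] [ 0.467 -0.088  0.107]
g 0.0684 76 [ 0.4249 -0.2972  0.0637] bb [ 0.398 -0.318  0.057] [ 0.449 -0.265  0.072] all [ 0.398 -0.318  0.03 ] [ 0.449 -0.265  0.072]
{'fx': 453.68475233474635, 'fy': 453.68475233474635, 'cx': 284.33256288007595, 'cy': 205.07648554779297, 'rvec': array([ 2.20522312, -2.20549752,  0.08679642]), 'tvec': array([0.01912351, 0.44831863, 1.30034554])} [0.377 0.051 1.322]
['MotionError', 'tip_extent']
```

View pics/crop.png

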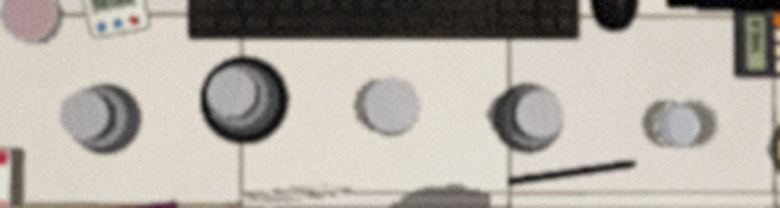

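The depth cloud fixes the cups: a (0.455, 0.197), b (0.432, 0.349), c (0.433, -0.122). I'll fetch c first.

Emit:
apply_moves --motion '[{"tx":2,"ty":-1.6,"tz":0,"turn":0,"jaw":1},{"tx":5,"ty":-3.9,"tz":0,"turn":0,"jaw":1},{"tx":8.2,"ty":-6.4,"tz":0,"turn":0,"jaw":1},{"tx":11.4,"ty":-8.9,"tz":0,"turn":0,"jaw":1},{"tx":14.6,"ty":-11.4,"tz":0,"turn":0,"jaw":1}]' --squeeze 40

```text
time_s: 0.52
position: [0.2899, -0.3552, 0.2477]
tool_rot: [[0.937, 0.35, -0.0], [0.35, -0.937, 0.002], [0.0, -0.002, -1.0]]
ft_force: [0.7, -0.9, -0.5]
grip_width: 0.0856
```

```bash
cat >> h.py <<'E'
def go(*p):
    s=telemetry.observe(); R=s['tool_rot']; d=R.T@(np.array(p)-s['position'])*100
    print('t',round(s['time_s'],2),'pos',s['position'].round(4),'q',s['q'].round(0),'F',s['ft_force'].round(1),'w',s['grip_width'].round(4)); print('need cm',d.round(2),'tooly',R[:,1].round(3),'tilt',R[:,2].round(3))
E
python3 -c "
from h import *
go(.433,-.122,.2)"
```

```text
Traceback (most recent call last):
  File "h.py", line 15, in go
    print('t',round(s['time_s'],2),'pos',s['position'].round(4),'q',s['q'].round(0),'F',s['ft_force'].round(1),'w',s['grip_width'].round(4)); print('need cm',d.round(2),'tooly',R[:,1].round(3),'tilt',R[:,2].round(3))
                                                                                                                   ^^^^^^^^^^^^^^^^^^^^^
AttributeError: 'float' object has no attribute 'round'
```

Emit:
apply_moves --motion '[{"tx":3.2,"ty":-2.5,"tz":0,"turn":0,"jaw":1},{"tx":6.4,"ty":-5.0,"tz":0,"turn":0,"jaw":1},{"tx":9.6,"ty":-7.5,"tz":0,"turn":0,"jaw":1},{"tx":12.8,"ty":-10.0,"tz":0,"turn":0,"jaw":1},{"tx":16,"ty":-12.5,"tz":0,"turn":0,"jaw":1}]'

```text
time_s: 0.93
position: [0.3965, -0.1802, 0.2479]
tool_rot: [[0.937, 0.349, -0.001], [0.349, -0.937, 0.002], [0.0, -0.002, -1.0]]
ft_force: [1.2, -0.5, 0.1]
grip_width: 0.0853
```

```bash
sed -i "s/s\['grip_width'\].round(4)/round(s['grip_width'],4)/" h.py
python3 -c "
from h import *
go(.433,-.122,.2)"
```

```text
t 0.93 pos [ 0.3965 -0.1802  0.2479] q [-40.  10.  91.   0.  79.  29.] F [ 1.2 -0.5  0.1] w 0.0853
need cm [ 5.45 -4.17  4.8 ] tooly [ 0.349 -0.937 -0.002] tilt [-0.001  0.002 -1.   ]
```

Emit:
apply_moves --motion '[{"tx":2.5,"ty":-1.9,"tz":1,"turn":0,"jaw":1},{"tx":4.5,"ty":-3.4,"tz":2.5,"turn":0,"jaw":1},{"tx":5.4,"ty":-4.1,"tz":4,"turn":0,"jaw":1},{"tx":5.5,"ty":-4.2,"tz":4.8,"turn":0,"jaw":1},{"tx":5.5,"ty":-4.2,"tz":4.8,"turn":0,"jaw":1}]'

```text
time_s: 1.35
position: [0.4327, -0.1209, 0.1985]
tool_rot: [[0.937, 0.351, -0.004], [0.351, -0.937, 0.004], [-0.002, -0.005, -1.0]]
ft_force: [-1.0, 0.1, -0.7]
grip_width: 0.0853
```

```bash
python3 -c "
from h import *
go(.433,-.122,.2)
im,d=snap('wrist','w1')
W=np.load('pics/w1.npy');w=W.reshape(-1,3);w=w[~np.isnan(w[:,0])]
f=w[(w[:,2]>.09)&(w[:,2]<.112)&(np.hypot(w[:,0]-.433,w[:,1]+.122)<.05)]
print(len(f),f.mean(0),f.min(0),f.max(0))"
```

```text
t 1.35 pos [ 0.4327 -0.1209  0.1985] q [-31.  15.  94.   0.  71.  39.] F [-1.   0.1 -0.7] w 0.0853
need cm [-0.01  0.11 -0.15] tooly [ 0.351 -0.937 -0.005] tilt [-0.004  0.004 -1.   ]
3582 [ 0.43754073 -0.12130232  0.10168318] [ 0.41167406 -0.14669512  0.09003814] [ 0.46091933 -0.09698634  0.10440882]
```

View pics/w1.png

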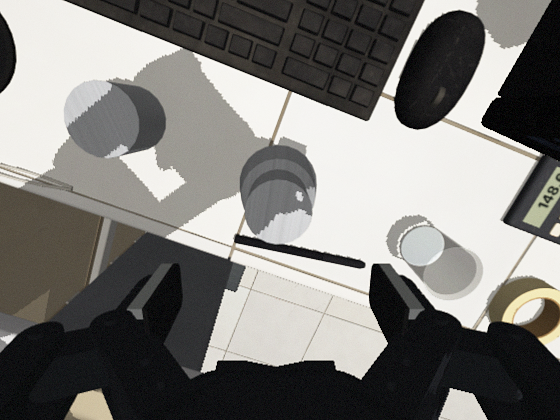

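The wrist view shows footed cup c centred between the jaws at (278,205), at about (0.436, -0.122).

Emit:
apply_moves --motion '[{"tx":0.3,"ty":0.2,"tz":2.5,"turn":0,"jaw":1},{"tx":0.3,"ty":0.2,"tz":6,"turn":0,"jaw":1},{"tx":0.3,"ty":0.2,"tz":9,"turn":0,"jaw":1},{"tx":0.3,"ty":0.2,"tz":11,"turn":0,"jaw":1},{"tx":0.3,"ty":0.2,"tz":11.7,"turn":0,"jaw":1}]'

```text
time_s: 1.82
position: [0.4352, -0.1231, 0.0809]
tool_rot: [[0.938, 0.348, -0.005], [0.348, -0.938, 0.004], [-0.003, -0.006, -1.0]]
ft_force: [0.1, -0.3, -0.3]
grip_width: 0.0855
```

Emit:
apply_moves --motion '[{"tx":0,"ty":0,"tz":0,"turn":0,"jaw":0},{"tx":0,"ty":0,"tz":0,"turn":0,"jaw":-0.3},{"tx":0,"ty":0,"tz":0,"turn":0,"jaw":-0.5},{"tx":0,"ty":0,"tz":0,"turn":0,"jaw":-0.5},{"tx":0,"ty":0,"tz":0,"turn":0,"jaw":-0.5}]' --squeeze 40

```text
time_s: 2.23
position: [0.4359, -0.1238, 0.0823]
tool_rot: [[0.938, 0.348, -0.002], [0.348, -0.938, 0.002], [-0.001, -0.003, -1.0]]
ft_force: [-0.7, -0.0, 7.7]
grip_width: 0.0496
```

Emit:
apply_moves --motion '[{"tx":0,"ty":0,"tz":-0.5,"turn":0,"jaw":-0.5},{"tx":0,"ty":0,"tz":-2.5,"turn":0,"jaw":-0.5},{"tx":0,"ty":0,"tz":-5.5,"turn":0,"jaw":-0.5},{"tx":0,"ty":0,"tz":-8.5,"turn":0,"jaw":-0.5},{"tx":0,"ty":0,"tz":-11,"turn":0,"jaw":-0.5}]'

```text
time_s: 2.65
position: [0.4361, -0.1238, 0.1949]
tool_rot: [[0.938, 0.348, -0.001], [0.348, -0.938, 0.002], [-0.0, -0.002, -1.0]]
ft_force: [-0.4, -0.1, -0.5]
grip_width: 0.0493
```

```bash
python3 -c "
from h import *
go(.456,.197,.26)"
```

```text
t 2.65 pos [ 0.4361 -0.1238  0.1949] q [-31.  15.  94.   0.  71.  39.] F [-0.4 -0.1 -0.5] w 0.0493
need cm [ 13.03 -29.4   -6.47] tooly [ 0.348 -0.938 -0.002] tilt [-0.001  0.002 -1.   ]
```

Emit:
apply_moves --motion '[{"tx":0.5,"ty":-1.1,"tz":-2,"turn":0,"jaw":-0.5},{"tx":1.6,"ty":-3.6,"tz":-4,"turn":0,"jaw":-0.5},{"tx":3,"ty":-6.7,"tz":-5.5,"turn":0,"jaw":-0.5},{"tx":4.5,"ty":-10.1,"tz":-6.5,"turn":0,"jaw":-0.5},{"tx":6,"ty":-13.5,"tz":-6.5,"turn":0,"jaw":-0.5}]'

```text
time_s: 3.07
position: [0.4456, 0.0249, 0.2628]
tool_rot: [[0.938, 0.347, 0.004], [0.347, -0.938, 0.001], [0.004, 0.001, -1.0]]
ft_force: [1.0, -0.1, -1.8]
grip_width: 0.0493
```

Emit:
apply_moves --motion '[{"tx":1.5,"ty":-3.4,"tz":0,"turn":0,"jaw":-0.5},{"tx":3,"ty":-6.8,"tz":0,"turn":0,"jaw":-0.5},{"tx":4.5,"ty":-10.2,"tz":0,"turn":0,"jaw":-0.5},{"tx":5.7,"ty":-12.8,"tz":0,"turn":0,"jaw":-0.5},{"tx":6.3,"ty":-14.2,"tz":0,"turn":0,"jaw":-0.5}]'

```text
time_s: 3.48
position: [0.4548, 0.1829, 0.2636]
tool_rot: [[0.937, 0.35, 0.004], [0.35, -0.937, 0.001], [0.004, 0.0, -1.0]]
ft_force: [-0.1, -0.4, -1.4]
grip_width: 0.0494
```

```bash
python3 -c "
from h import *
go(.456,.197,.26)"
```

```text
t 3.48 pos [0.4548 0.1829 0.2636] q [ 8. 15. 82.  0. 83. 78.] F [-0.1 -0.4 -1.4] w 0.0494
need cm [ 0.61 -1.27  0.36] tooly [ 0.35  -0.937  0.   ] tilt [ 0.004  0.001 -1.   ]
```

Emit:
apply_moves --motion '[{"tx":0.4,"ty":-0.9,"tz":0.4,"turn":0,"jaw":-0.5},{"tx":0.6,"ty":-1.3,"tz":0.4,"turn":0,"jaw":-0.5},{"tx":0.6,"ty":-1.3,"tz":0.4,"turn":0,"jaw":-0.5},{"tx":0.6,"ty":-1.3,"tz":0.4,"turn":0,"jaw":-0.5}]'

```text
time_s: 3.82
position: [0.4557, 0.1968, 0.26]
tool_rot: [[0.937, 0.35, 0.004], [0.35, -0.937, 0.001], [0.004, 0.0, -1.0]]
ft_force: [0.7, -0.1, -1.2]
grip_width: 0.0495
```

```bash
python3 -c "
from h import *
go(.456,.197,.26)
snap('wrist','w2');snap('scene','s2')
a=cv2.imread('pics/w2.png');b=cv2.imread('pics/s2.png')[120:320,100:380]
cv2.imwrite('pics/c2.png',np.hstack([cv2.resize(a,(400,300)),cv2.resize(b,(400,300))]))"
```

```text
t 3.82 pos [0.4557 0.1968 0.26  ] q [10. 16. 81.  0. 82. 79.] F [ 0.7 -0.1 -1.2] w 0.0495
need cm [ 0.03 -0.01 -0.  ] tooly [ 0.35  -0.937  0.   ] tilt [ 0.004  0.001 -1.   ]
```

View pics/c2.png

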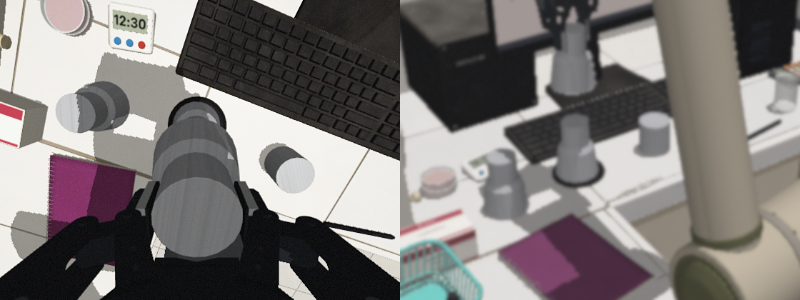

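The wrist view shows cup c hanging straight over a, with the mat rim even on both sides at (197,110). The scene view agrees. I'll lower it.

Emit:
apply_moves --motion '[{"tx":0,"ty":0,"tz":1.5,"turn":0,"jaw":-0.5},{"tx":0,"ty":0,"tz":3.5,"turn":0,"jaw":-0.5},{"tx":0,"ty":0,"tz":5.5,"turn":0,"jaw":-0.5},{"tx":0,"ty":0,"tz":7,"turn":0,"jaw":-0.5},{"tx":0,"ty":0,"tz":8,"turn":0,"jaw":-0.5}]'

```text
time_s: 4.33
position: [0.4559, 0.1956, 0.1787]
tool_rot: [[0.938, 0.348, 0.003], [0.348, -0.938, 0.001], [0.003, 0.0, -1.0]]
ft_force: [0.6, 0.3, -0.7]
grip_width: 0.0494
```

Emit:
apply_moves --motion '[{"tx":0,"ty":0,"tz":0.8,"turn":0,"jaw":-0.5},{"tx":0,"ty":0,"tz":1.6,"turn":0,"jaw":-0.5},{"tx":0,"ty":0,"tz":2.4,"turn":0,"jaw":-0.5},{"tx":0,"ty":0,"tz":3.2,"turn":0,"jaw":-0.5},{"tx":0,"ty":0,"tz":3.6,"turn":0,"jaw":-0.5}]'

```text
time_s: 4.75
position: [0.4558, 0.1955, 0.1418]
tool_rot: [[0.938, 0.347, 0.002], [0.347, -0.938, 0.001], [0.002, -0.0, -1.0]]
ft_force: [-0.1, 0.5, -1.1]
grip_width: 0.0493
```

Emit:
apply_moves --motion '[{"tx":0,"ty":0,"tz":0.2,"turn":0,"jaw":-0.5},{"tx":0,"ty":0,"tz":0.4,"turn":0,"jaw":-0.5},{"tx":0,"ty":0,"tz":0.6,"turn":0,"jaw":-0.5},{"tx":0,"ty":0,"tz":0.7,"turn":0,"jaw":-0.5},{"tx":0,"ty":0,"tz":0.7,"turn":0,"jaw":-0.5}]'

```text
time_s: 5.17
position: [0.456, 0.1956, 0.135]
tool_rot: [[0.938, 0.347, 0.003], [0.347, -0.938, 0.001], [0.003, -0.0, -1.0]]
ft_force: [0.3, 1.2, 0.8]
grip_width: 0.0494
```

Emit:
apply_moves --motion '[{"tx":0,"ty":0,"tz":0.1,"turn":0,"jaw":-0.5},{"tx":0,"ty":0,"tz":0.2,"turn":0,"jaw":-0.5},{"tx":0,"ty":0,"tz":0.2,"turn":0,"jaw":-0.5}]'

```text
time_s: 5.42
position: [0.4565, 0.1959, 0.1338]
tool_rot: [[0.938, 0.347, 0.004], [0.347, -0.938, 0.002], [0.005, -0.0, -1.0]]
ft_force: [-0.8, 1.9, 6.6]
grip_width: 0.0496
```

Contact came at the seat height (z 0.134). I'll release and rise.

Emit:
apply_moves --motion '[{"tx":0,"ty":0,"tz":0,"turn":0,"jaw":0.3},{"tx":0,"ty":0,"tz":0,"turn":0,"jaw":0.6},{"tx":0,"ty":0,"tz":0,"turn":0,"jaw":1},{"tx":0,"ty":0,"tz":0,"turn":0,"jaw":1},{"tx":0,"ty":0,"tz":0,"turn":0,"jaw":1}]'

```text
time_s: 5.83
position: [0.4564, 0.1959, 0.1337]
tool_rot: [[0.938, 0.347, 0.004], [0.347, -0.938, 0.002], [0.005, -0.0, -1.0]]
ft_force: [-0.5, -0.2, 0.5]
grip_width: 0.0851
```

Emit:
apply_moves --motion '[{"tx":0,"ty":0,"tz":-1,"turn":0,"jaw":1},{"tx":0,"ty":0,"tz":-3,"turn":0,"jaw":1},{"tx":0,"ty":0,"tz":-5.5,"turn":0,"jaw":1},{"tx":0,"ty":0,"tz":-8,"turn":0,"jaw":1},{"tx":0,"ty":0,"tz":-9,"turn":0,"jaw":1}]'

```text
time_s: 6.25
position: [0.4568, 0.1959, 0.2267]
tool_rot: [[0.938, 0.348, 0.009], [0.348, -0.938, 0.003], [0.009, 0.001, -1.0]]
ft_force: [0.3, 0.6, 0.5]
grip_width: 0.0853
```

```bash
python3 -c "
from h import *
go(.434,.349,.2)"
```

```text
t 6.25 pos [0.4568 0.1959 0.2267] q [10. 17. 85.  0. 77. 79.] F [0.3 0.6 0.5] w 0.0853
need cm [  3.16 -15.15   2.69] tooly [ 0.348 -0.938  0.001] tilt [ 0.009  0.003 -1.   ]
```

Emit:
apply_moves --motion '[{"tx":0.6,"ty":-3,"tz":0,"turn":0,"jaw":1},{"tx":1.3,"ty":-6.5,"tz":0,"turn":0,"jaw":1},{"tx":2.1,"ty":-10,"tz":0.5,"turn":0,"jaw":1},{"tx":2.8,"ty":-13.5,"tz":1.5,"turn":0,"jaw":1},{"tx":3.2,"ty":-15.2,"tz":2.7,"turn":0,"jaw":1}]'

```text
time_s: 6.67
position: [0.4334, 0.3528, 0.1999]
tool_rot: [[0.937, 0.35, 0.01], [0.349, -0.937, 0.004], [0.011, -0.0, -1.0]]
ft_force: [0.3, 0.1, -0.7]
grip_width: 0.0852
```

Emit:
apply_moves --motion '[{"tx":0,"ty":-0.4,"tz":0,"turn":0,"jaw":1},{"tx":0,"ty":-0.4,"tz":0,"turn":0,"jaw":1}]'

```text
time_s: 6.83
position: [0.4312, 0.3574, 0.1994]
tool_rot: [[0.936, 0.352, 0.008], [0.352, -0.936, 0.003], [0.009, -0.0, -1.0]]
ft_force: [-0.1, -0.5, 0.2]
grip_width: 0.0851
```

```bash
python3 -c "
from h import *
go(.434,.349,.082)
im,d=snap('wrist','w3')
w=np.load('pics/w3.npy').reshape(-1,3);w=w[~np.isnan(w[:,0])]
for x,y,z in((.434,.349,.1),(.456,.196,.152)):
  f=w[(abs(w[:,2]-z)<.01)&(np.hypot(w[:,0]-x,w[:,1]-y)<.05)]
  if len(f):print(len(f),f.mean(0),f.min(0),f.max(0))
snap('top','t3')
w=np.load('pics/t3.npy').reshape(-1,3)
f=w[(abs(w[:,2]-.15)<.012)&(np.hypot(w[:,0]-.456,w[:,1]-.196)<.045)]
if len(f):print('stack',len(f),f.mean(0),f.min(0),f.max(0))"
```

```text
t 6.83 pos [0.4312 0.3574 0.1994] q [28. 25. 78. -0. 77. 97.] F [-0.1 -0.5  0.2] w 0.0851
need cm [-0.14  0.89 11.74] tooly [ 0.352 -0.936 -0.   ] tilt [ 0.008  0.003 -1.   ]
3528 [0.43689357 0.35061499 0.10126914] [0.41060364 0.32495961 0.09001828] [0.46041055 0.3747643  0.10381958]
4662 [0.45758465 0.20182561 0.15183628] [0.43347609 0.16856864 0.14201589] [0.48247851 0.21968371 0.15622656]
stack 297 [0.45419925 0.19203017 0.15062252] [0.43052059 0.16771325 0.14262981] [0.47713373 0.21675054 0.1563036 ]
```

View pics/w3.png

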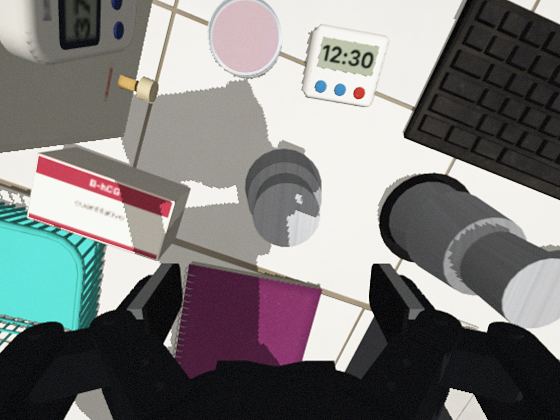

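Stack so far: the top is at z≈0.152 as expected, centred near (0.455, 0.194), so c is seated. Cup b is at (283,210) in the picture, about (0.4355, 0.350).

Emit:
apply_moves --motion '[{"tx":0.1,"ty":0.6,"tz":1.5,"turn":0,"jaw":1},{"tx":0.1,"ty":0.8,"tz":4,"turn":0,"jaw":1},{"tx":0.1,"ty":0.8,"tz":7.5,"turn":0,"jaw":1},{"tx":0.1,"ty":0.8,"tz":10.5,"turn":0,"jaw":1},{"tx":0.1,"ty":0.8,"tz":11.7,"turn":0,"jaw":1}]'

```text
time_s: 7.35
position: [0.4367, 0.347, 0.0807]
tool_rot: [[0.938, 0.347, 0.007], [0.347, -0.938, 0.002], [0.007, 0.001, -1.0]]
ft_force: [-0.2, 0.2, 0.8]
grip_width: 0.0852
```

```bash
python3 -c "
from h import *
go(.4355,.35,.082)"
```

```text
t 7.35 pos [0.4367 0.347  0.0807] q [26. 33. 87. -0. 60. 96.] F [-0.2  0.2  0.8] w 0.0852
need cm [-0.01 -0.32 -0.13] tooly [ 0.347 -0.938  0.001] tilt [ 0.007  0.002 -1.   ]
```

Emit:
apply_moves --motion '[{"tx":0,"ty":-0.3,"tz":-0.1,"turn":0,"jaw":0.3},{"tx":0,"ty":-0.3,"tz":-0.1,"turn":0,"jaw":-0.1},{"tx":0,"ty":-0.3,"tz":-0.1,"turn":0,"jaw":-0.5},{"tx":0,"ty":-0.3,"tz":-0.1,"turn":0,"jaw":-0.5},{"tx":0,"ty":-0.3,"tz":-0.1,"turn":0,"jaw":-0.5}]'

```text
time_s: 7.77
position: [0.4365, 0.3499, 0.0835]
tool_rot: [[0.938, 0.347, 0.01], [0.347, -0.938, 0.003], [0.01, 0.001, -1.0]]
ft_force: [0.3, -0.8, 5.6]
grip_width: 0.0493
```

Emit:
apply_moves --motion '[{"tx":0,"ty":0,"tz":-0.5,"turn":0,"jaw":-0.5},{"tx":0,"ty":0,"tz":-3,"turn":0,"jaw":-0.5},{"tx":0,"ty":0,"tz":-6.5,"turn":0,"jaw":-0.5},{"tx":0,"ty":0,"tz":-10,"turn":0,"jaw":-0.5},{"tx":0,"ty":0,"tz":-13.5,"turn":0,"jaw":-0.5}]'

```text
time_s: 8.18
position: [0.4347, 0.3494, 0.2206]
tool_rot: [[0.938, 0.347, 0.01], [0.347, -0.938, 0.003], [0.01, 0.001, -1.0]]
ft_force: [1.6, 0.6, -1.7]
grip_width: 0.049
```

Emit:
apply_moves --motion '[{"tx":0,"ty":0,"tz":-3,"turn":0,"jaw":-0.5},{"tx":0,"ty":0,"tz":-5.5,"turn":0,"jaw":-0.5},{"tx":0,"ty":0,"tz":-7,"turn":0,"jaw":-0.5},{"tx":0,"ty":0,"tz":-7.5,"turn":0,"jaw":-0.5}]'

```text
time_s: 8.52
position: [0.4341, 0.3494, 0.299]
tool_rot: [[0.938, 0.348, 0.014], [0.348, -0.938, 0.005], [0.015, -0.0, -1.0]]
ft_force: [0.0, -0.3, -2.0]
grip_width: 0.0492
```

```bash
python3 -c "
from h import *
go(.4555,.1945,.29)"
```

```text
t 8.52 pos [0.4341 0.3494 0.299 ] q [27. 20. 68. -0. 91. 96.] F [ 0.  -0.3 -2. ] w 0.0492
need cm [-3.39 15.26  0.85] tooly [ 0.348 -0.938 -0.   ] tilt [ 0.014  0.005 -1.   ]
```

Emit:
apply_moves --motion '[{"tx":-0.6,"ty":2.6,"tz":0,"turn":0,"jaw":-0.5},{"tx":-1.3,"ty":6,"tz":0,"turn":0,"jaw":-0.5},{"tx":-2.2,"ty":10,"tz":0,"turn":0,"jaw":-0.5},{"tx":-3,"ty":13.4,"tz":0,"turn":0,"jaw":-0.5},{"tx":-3.4,"ty":15.2,"tz":0,"turn":0,"jaw":-0.5}]'

```text
time_s: 8.93
position: [0.4548, 0.192, 0.2978]
tool_rot: [[0.938, 0.346, 0.013], [0.346, -0.938, 0.004], [0.013, 0.0, -1.0]]
ft_force: [0.8, -0.1, -1.1]
grip_width: 0.0492
```

Emit:
apply_moves --motion '[{"tx":0,"ty":0,"tz":0,"turn":0,"jaw":-0.5},{"tx":0,"ty":0,"tz":0,"turn":0,"jaw":-0.5}]'

```text
time_s: 9.1
position: [0.4545, 0.1913, 0.2972]
tool_rot: [[0.939, 0.344, 0.011], [0.344, -0.939, 0.004], [0.012, -0.0, -1.0]]
ft_force: [-0.5, 0.3, -1.0]
grip_width: 0.0491
```

```bash
python3 -c "
from h import *
go(.4555,.1945,.29)
snap('wrist','w4');snap('scene','s4')
a=cv2.imread('pics/w4.png');b=cv2.imread('pics/s4.png')[120:320,100:380]
cv2.imwrite('pics/c4.png',np.hstack([cv2.resize(a,(400,300)),cv2.resize(b,(400,300))]))"
```

```text
t 9.1 pos [0.4545 0.1913 0.2972] q [ 9. 14. 78.  0. 88. 79.] F [-0.5  0.3 -1. ] w 0.0491
need cm [ 0.19 -0.27  0.72] tooly [ 0.344 -0.939 -0.   ] tilt [ 0.011  0.004 -1.   ]
```

View pics/c4.png

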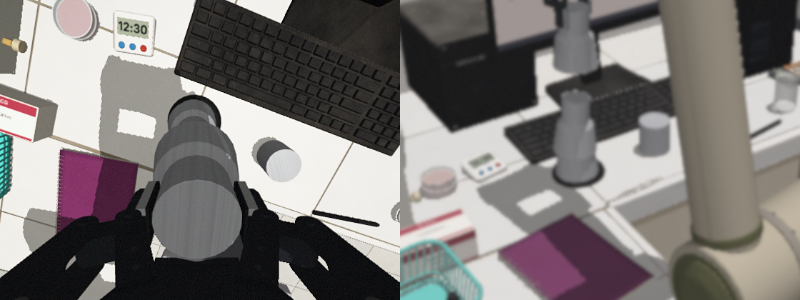

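Cup b hangs upright and lines up with the two-cup stack in both views. I'll lower it with a 3 mm lateral correction.

Emit:
apply_moves --motion '[{"tx":0.1,"ty":-0.3,"tz":1.5,"turn":0,"jaw":-0.5},{"tx":0.1,"ty":-0.3,"tz":3.5,"turn":0,"jaw":-0.5},{"tx":0.1,"ty":-0.3,"tz":5.5,"turn":0,"jaw":-0.5},{"tx":0.1,"ty":-0.3,"tz":6.5,"turn":0,"jaw":-0.5},{"tx":0.1,"ty":-0.3,"tz":7.2,"turn":0,"jaw":-0.5}]'

```text
time_s: 9.62
position: [0.4545, 0.1974, 0.2239]
tool_rot: [[0.937, 0.348, 0.009], [0.348, -0.937, 0.004], [0.01, -0.001, -1.0]]
ft_force: [0.1, -0.4, -0.4]
grip_width: 0.0491
```

Emit:
apply_moves --motion '[{"tx":0,"ty":0,"tz":0.8,"turn":0,"jaw":-0.5},{"tx":0,"ty":0,"tz":1.6,"turn":0,"jaw":-0.5},{"tx":0,"ty":0,"tz":2.4,"turn":0,"jaw":-0.5},{"tx":0,"ty":0,"tz":3.0,"turn":0,"jaw":-0.5},{"tx":0,"ty":0,"tz":3.4,"turn":0,"jaw":-0.5}]'

```text
time_s: 10.03
position: [0.4548, 0.1976, 0.1893]
tool_rot: [[0.937, 0.348, 0.009], [0.348, -0.937, 0.004], [0.01, -0.001, -1.0]]
ft_force: [-1.0, 0.4, -1.3]
grip_width: 0.0492
```

Emit:
apply_moves --motion '[{"tx":0,"ty":0.2,"tz":0.2,"turn":0,"jaw":-0.5},{"tx":0,"ty":0.2,"tz":0.4,"turn":0,"jaw":-0.5},{"tx":0,"ty":0.2,"tz":0.6,"turn":0,"jaw":-0.5},{"tx":0,"ty":0.2,"tz":0.7,"turn":0,"jaw":-0.5},{"tx":0,"ty":0.2,"tz":0.7,"turn":0,"jaw":-0.5}]'

```text
time_s: 10.45
position: [0.456, 0.1957, 0.1827]
tool_rot: [[0.937, 0.348, 0.011], [0.348, -0.937, 0.004], [0.012, -0.0, -1.0]]
ft_force: [0.3, -0.4, 1.4]
grip_width: 0.0491
```

Emit:
apply_moves --motion '[{"tx":0,"ty":0,"tz":0.1,"turn":0,"jaw":-0.5},{"tx":0,"ty":0,"tz":0.2,"turn":0,"jaw":-0.5},{"tx":0,"ty":0,"tz":0.2,"turn":0,"jaw":-0.5}]'

```text
time_s: 10.7
position: [0.4567, 0.1957, 0.1814]
tool_rot: [[0.937, 0.348, 0.013], [0.348, -0.937, 0.004], [0.014, 0.0, -1.0]]
ft_force: [1.2, -0.8, 5.4]
grip_width: 0.0494
```

Contact at 0.1814, with 0.1815 expected. I'll release.

Emit:
apply_moves --motion '[{"tx":0,"ty":0,"tz":0,"turn":0,"jaw":0.3},{"tx":0,"ty":0,"tz":0,"turn":0,"jaw":0.6},{"tx":0,"ty":0,"tz":0,"turn":0,"jaw":1},{"tx":0,"ty":0,"tz":0,"turn":0,"jaw":1},{"tx":0,"ty":0,"tz":0,"turn":0,"jaw":1}]'

```text
time_s: 11.12
position: [0.4565, 0.1957, 0.1812]
tool_rot: [[0.937, 0.348, 0.013], [0.348, -0.937, 0.004], [0.013, 0.0, -1.0]]
ft_force: [-0.0, 0.4, -0.2]
grip_width: 0.0858
```

Emit:
apply_moves --motion '[{"tx":0,"ty":0,"tz":-1,"turn":0,"jaw":1},{"tx":0,"ty":0,"tz":-3,"turn":0,"jaw":1},{"tx":0,"ty":0,"tz":-5.5,"turn":0,"jaw":1},{"tx":0,"ty":0,"tz":-8,"turn":0,"jaw":1},{"tx":0,"ty":0,"tz":-9,"turn":0,"jaw":1}]'

```text
time_s: 11.53
position: [0.456, 0.1955, 0.2743]
tool_rot: [[0.937, 0.348, 0.017], [0.348, -0.937, 0.005], [0.018, 0.001, -1.0]]
ft_force: [-0.2, -0.3, 0.6]
grip_width: 0.0854
```

Emit:
apply_moves --motion '[{"tx":-0.7,"ty":3,"tz":0,"turn":0,"jaw":1},{"tx":-1.4,"ty":6.5,"tz":0,"turn":0,"jaw":1},{"tx":-2.2,"ty":10,"tz":0,"turn":0,"jaw":1},{"tx":-2.8,"ty":12.5,"tz":0,"turn":0,"jaw":1},{"tx":-3,"ty":13.5,"tz":0,"turn":0,"jaw":1}]'

```text
time_s: 11.95
position: [0.4751, 0.0558, 0.2738]
tool_rot: [[0.938, 0.346, 0.017], [0.346, -0.938, 0.005], [0.017, 0.001, -1.0]]
ft_force: [-0.4, 1.0, -0.4]
grip_width: 0.0857
```

```bash
python3 -c "
from h import *
go(.4555,.1945,.29)
snap('top','t5');snap('scene','s5')
w=np.load('pics/t5.npy').reshape(-1,3)
f=w[(w[:,2]>.185)&(np.hypot(w[:,0]-.456,w[:,1]-.196)<.045)]
if len(f):print('stack',len(f),f.mean(0),np.percentile(f[:,2],50),f.min(0),f.max(0))
a=cv2.imread('pics/t5.png')[140:260,130:290];b=cv2.imread('pics/s5.png')[140:290,130:330]
cv2.imwrite('pics/c5.png',np.hstack([cv2.resize(a,(400,300)),cv2.resize(b,(400,300))]))"
```

```text
t 11.95 pos [0.4751 0.0558 0.2738] q [-8. 13. 83.  0. 83. 62.] F [-0.4  1.  -0.4] w 0.0857
need cm [  2.98 -13.69  -1.59] tooly [ 0.346 -0.938  0.001] tilt [ 0.017  0.005 -1.   ]
stack 321 [0.45049981 0.19373086 0.19624649] 0.19647578852804598 [0.42601358 0.16883063 0.18502242] [0.47379323 0.21816387 0.20269231]
```

View pics/c5.png

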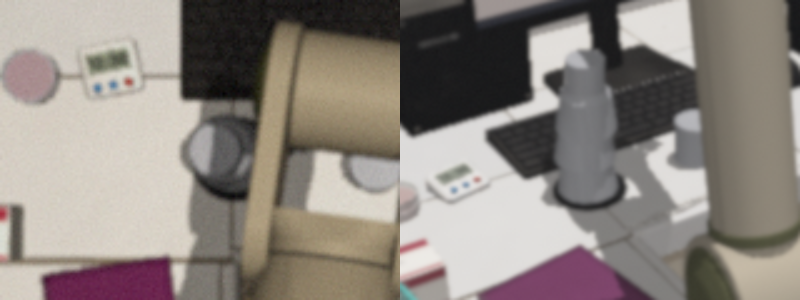

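The scene view shows one three-cup column on the mat, and its top height matches the expected 0.198. I'll check numerically for lean.

```bash
python3 -c "
from h import *
from scipy.optimize import least_squares
w=np.load('pics/s5.npy').reshape(-1,3)
w=w[(np.hypot(w[:,0]-.455,w[:,1]-.196)<.055)]
for lo,hi in((.162,.195),(.115,.148),(.07,.1),(.015,.05)):
  f=w[(w[:,2]>lo)&(w[:,2]<hi)]
  r=least_squares(lambda p:np.hypot(f[:,0]-p[0],f[:,1]-p[1])-p[2]-p[3]*(f[:,2]-(lo+hi)/2),[.455,.195,.03,0],loss='soft_l1',f_scale=.002)
  print(lo,len(f),r.x.round(4))
f=w[w[:,2]>.185];print(np.percentile(f[:,2],[50,90,98]))"
```

```text
0.162 234 [0.4546 0.1957 0.0241 0.0213]
0.115 358 [ 0.4579  0.1956  0.0345 -0.1072]
0.07 291 [ 0.4585  0.1985  0.0356 -0.0627]
0.015 341 [ 0.4585  0.198   0.0359 -0.1219]
[0.19732532 0.19973399 0.20085311]
```

```bash
python3 -c "
from h import *
snap('wrist','w6')
def plane(fn,z0,cx,cy):
  w=np.load(f'pics/{fn}.npy').reshape(-1,3)
  f=w[(abs(w[:,2]-z0)<.006)&(np.hypot(w[:,0]-cx,w[:,1]-cy)<.03)]
  if len(f)<20: print(fn,len(f));return
  for _ in range(3):
    A=np.c_[f[:,:2]-[cx,cy],np.ones(len(f))];p=np.linalg.lstsq(A,f[:,2],rcond=None)[0]
    f=f[abs(A@p-f[:,2])<.002]
  print(fn,z0,len(f),'slope deg',np.degrees(p[:2]).round(2),'z',p[2].round(4),'bbc',((f.min(0)+f.max(0))/2).round(4))
plane('w1',.1,.436,-.122);plane('w3',.1,.4355,.35);plane('w3',.152,.457,.196);plane('w6',.198,.455,.196)
plane('top0',.106,.455,.196);plane('t3',.152,.455,.194);plane('t5',.198,.451,.194);plane('t5',0.0655,.444,.0315)"
```

```text
w1 0.1 3436 slope deg [ 0.03 -0.17] z 0.1019 bbc [ 0.4362 -0.1218  0.1019]
w3 0.1 3375 slope deg [-0.02 -0.02] z 0.1015 bbc [0.4354 0.3498 0.1015]
w3 0.152 3201 slope deg [0.36 2.71] z 0.1531 bbc [0.4579 0.1951 0.1527]
w6 0.198 4445 slope deg [3.03 0.14] z 0.1982 bbc [0.4524 0.1967 0.1979]
top0 0.106 163 slope deg [0.66 0.01] z 0.1048 bbc [0.4555 0.1965 0.1049]
t3 0.152 184 slope deg [1.68 3.97] z 0.151 bbc [0.4538 0.1923 0.1509]
t5 0.198 198 slope deg [3.94 0.23] z 0.1965 bbc [0.4496 0.1941 0.1965]
t5 0.0655 116 slope deg [-0.13  0.63] z 0.0621 bbc [0.4333 0.0295 0.0621]
```

Plane fits on the top faces show cup b leaning about 3° towards -x. It's at the right height but not quite true. I'll re-grip it with the jaws along x, after removing the tool's own 1° tilt, and release it gently.

Emit:
apply_moves --motion '[{"tx":0,"ty":0,"tz":0,"turn":-7,"jaw":1},{"tx":0,"ty":0,"tz":0,"turn":-14,"jaw":1},{"tx":0,"ty":0,"tz":0,"turn":-21,"jaw":1},{"tx":0,"ty":0,"tz":0,"turn":-28,"jaw":1},{"tx":0,"ty":0,"tz":0,"turn":-35,"jaw":1}]'

```text
time_s: 12.52
position: [0.4745, 0.0604, 0.2738]
tool_rot: [[0.562, 0.827, 0.016], [0.827, -0.562, 0.006], [0.014, 0.01, -1.0]]
ft_force: [0.7, -0.5, 0.5]
grip_width: 0.0856
```

Emit:
apply_moves --motion '[{"tx":0,"ty":0,"tz":0,"turn":-7,"jaw":1},{"tx":0,"ty":0,"tz":0,"turn":-14,"jaw":1},{"tx":0,"ty":0,"tz":0,"turn":-21,"jaw":1},{"tx":0,"ty":0,"tz":0,"turn":-28,"jaw":1},{"tx":0,"ty":0,"tz":0,"turn":-33,"jaw":1}]'

```text
time_s: 12.93
position: [0.4742, 0.0622, 0.2738]
tool_rot: [[0.013, 1.0, 0.016], [1.0, -0.013, 0.007], [0.007, 0.016, -1.0]]
ft_force: [-0.8, 0.1, 0.5]
grip_width: 0.0855
```

Emit:
apply_moves --motion '[{"tx":0,"ty":0,"tz":3.5,"turn":0,"jaw":1},{"tx":0,"ty":0,"tz":7.5,"turn":0,"jaw":1}]'

```text
time_s: 13.1
position: [0.4763, 0.0645, 0.1999]
tool_rot: [[0.01, 1.0, 0.023], [1.0, -0.01, 0.006], [0.007, 0.023, -1.0]]
ft_force: [1.6, -0.7, -1.7]
grip_width: 0.0854
```

```bash
python3 -c "
from h import *
go(.456,.195,.28)"
```

```text
t 13.1 pos [0.4763 0.0645 0.1999] q [-7. 17. 91.  1. 71. -6.] F [ 1.6 -0.7 -1.7] w 0.0854
need cm [13.08 -1.98 -7.97] tooly [ 1.    -0.01   0.023] tilt [ 0.023  0.006 -1.   ]
```

Emit:
apply_moves --motion '[{"tx":0,"ty":0,"tz":-4,"turn":0,"jaw":1},{"tx":0,"ty":0,"tz":-8,"turn":0,"jaw":1}]'

```text
time_s: 13.27
position: [0.4707, 0.0663, 0.2744]
tool_rot: [[0.008, 1.0, 0.005], [1.0, -0.008, 0.009], [0.009, 0.005, -1.0]]
ft_force: [2.2, 0.5, 2.2]
grip_width: 0.0853
```

Emit:
apply_moves --motion '[{"tx":0,"ty":0,"tz":3,"turn":0,"jaw":1},{"tx":0,"ty":0,"tz":5,"turn":0,"jaw":1},{"tx":0,"ty":0,"tz":6,"turn":0,"jaw":1},{"tx":0,"ty":0,"tz":6,"turn":0,"jaw":1},{"tx":0,"ty":0,"tz":6,"turn":0,"jaw":1}]'

```text
time_s: 13.68
position: [0.4709, 0.0681, 0.2145]
tool_rot: [[0.006, 1.0, 0.005], [1.0, -0.006, 0.009], [0.009, 0.005, -1.0]]
ft_force: [0.4, -0.2, -0.2]
grip_width: 0.0855
```

Emit:
apply_moves --motion '[{"tx":0,"ty":0,"tz":-4,"turn":0,"jaw":1},{"tx":0,"ty":0,"tz":-8,"turn":0,"jaw":1}]'

```text
time_s: 13.85
position: [0.4698, 0.0683, 0.2954]
tool_rot: [[0.005, 1.0, 0.002], [1.0, -0.005, 0.01], [0.01, 0.002, -1.0]]
ft_force: [1.3, -0.2, 0.6]
grip_width: 0.0857
```

Emit:
apply_moves --motion '[{"tx":3,"ty":-0.3,"tz":0,"turn":0,"jaw":1},{"tx":6.5,"ty":-0.7,"tz":0,"turn":0,"jaw":1},{"tx":10,"ty":-1,"tz":0,"turn":0,"jaw":1},{"tx":12,"ty":-1.3,"tz":0,"turn":0,"jaw":1},{"tx":12.7,"ty":-1.3,"tz":0,"turn":0,"jaw":1}]'

```text
time_s: 14.27
position: [0.4565, 0.1985, 0.298]
tool_rot: [[0.001, 1.0, 0.004], [1.0, -0.001, 0.011], [0.011, 0.004, -1.0]]
ft_force: [0.1, 0.3, -0.2]
grip_width: 0.0854
```

```bash
python3 -c "
from h import *
go(.4565,.1957,.181)
snap('wrist','w7')
w=np.load('pics/w7.npy').reshape(-1,3)
f=w[(abs(w[:,2]-.198)<.006)&(np.hypot(w[:,0]-.455,w[:,1]-.196)<.04)]
A=np.c_[f[:,:2],np.ones(len(f))]
print(len(f),((f.min(0)+f.max(0))/2).round(4),np.degrees(np.linalg.lstsq(A,f[:,2],rcond=None)[0][:2]))
"
```

```text
t 14.27 pos [0.4565 0.1985 0.298 ] q [10. 14. 77.  1. 88. 10.] F [ 0.1  0.3 -0.2] w 0.0854
need cm [-0.41 -0.05 11.69] tooly [ 1.    -0.001  0.004] tilt [ 0.004  0.011 -1.   ]
3359 [0.4532 0.1958 0.1964] [ 2.9785823  -0.39806473]
```

Emit:
apply_moves --motion '[{"tx":-0.2,"ty":0,"tz":2.5,"turn":0,"jaw":1},{"tx":-0.4,"ty":0,"tz":6,"turn":0,"jaw":1},{"tx":-0.4,"ty":0,"tz":9.5,"turn":0,"jaw":1},{"tx":-0.4,"ty":0,"tz":11.3,"turn":0,"jaw":1},{"tx":-0.4,"ty":0,"tz":11.5,"turn":0,"jaw":1}]'

```text
time_s: 14.73
position: [0.4562, 0.1943, 0.18]
tool_rot: [[0.002, 1.0, -0.002], [1.0, -0.002, 0.01], [0.01, -0.002, -1.0]]
ft_force: [-1.1, 0.4, -0.4]
grip_width: 0.0854
```

Emit:
apply_moves --motion '[{"tx":0,"ty":0,"tz":0,"turn":0,"jaw":0.4},{"tx":0,"ty":0,"tz":0,"turn":0,"jaw":0.3},{"tx":0,"ty":0,"tz":0,"turn":0,"jaw":0.25},{"tx":0,"ty":0,"tz":0,"turn":0,"jaw":0.22},{"tx":0,"ty":0,"tz":0,"turn":0,"jaw":0.2}]' --squeeze 20

```text
time_s: 15.15
position: [0.4565, 0.1943, 0.181]
tool_rot: [[0.002, 1.0, -0.0], [1.0, -0.002, 0.01], [0.01, -0.001, -1.0]]
ft_force: [-0.2, 0.0, -0.3]
grip_width: 0.0513
```

Emit:
apply_moves --motion '[{"tx":0,"ty":0,"tz":0,"turn":0,"jaw":0.18},{"tx":0,"ty":0,"tz":0,"turn":0,"jaw":0.17},{"tx":0,"ty":0,"tz":0,"turn":0,"jaw":0.17},{"tx":0,"ty":0,"tz":0,"turn":0,"jaw":0.19},{"tx":0,"ty":0,"tz":0,"turn":0,"jaw":0.21}]'

```text
time_s: 15.57
position: [0.4566, 0.1943, 0.181]
tool_rot: [[0.002, 1.0, -0.0], [1.0, -0.002, 0.01], [0.01, -0.0, -1.0]]
ft_force: [0.4, -0.5, -0.0]
grip_width: 0.0517
```

Emit:
apply_moves --motion '[{"tx":0,"ty":0,"tz":0,"turn":0,"jaw":0.25},{"tx":0,"ty":0,"tz":0,"turn":0,"jaw":0.4},{"tx":0,"ty":0,"tz":0,"turn":0,"jaw":0.7},{"tx":0,"ty":0,"tz":0,"turn":0,"jaw":1},{"tx":0,"ty":0,"tz":0,"turn":0,"jaw":1}]'

```text
time_s: 15.98
position: [0.4566, 0.1943, 0.1811]
tool_rot: [[0.002, 1.0, -0.0], [1.0, -0.002, 0.01], [0.01, -0.0, -1.0]]
ft_force: [-1.1, -0.8, -0.8]
grip_width: 0.0852
```

Emit:
apply_moves --motion '[{"tx":0,"ty":0,"tz":-1.5,"turn":0,"jaw":1},{"tx":0,"ty":0,"tz":-4,"turn":0,"jaw":1},{"tx":0,"ty":0,"tz":-7,"turn":0,"jaw":1},{"tx":0,"ty":0,"tz":-10,"turn":0,"jaw":1},{"tx":0,"ty":0,"tz":-11.5,"turn":0,"jaw":1}]'

```text
time_s: 16.4
position: [0.4571, 0.1933, 0.2995]
tool_rot: [[0.002, 1.0, 0.004], [1.0, -0.002, 0.011], [0.011, 0.004, -1.0]]
ft_force: [0.5, 0.2, -0.4]
grip_width: 0.0855
```

```bash
cat > chk.py <<'E'
from h import *
import sys
n=sys.argv[1]
go(.4565,.1957,.181)
snap('wrist','w'+n)
w=np.load(f'pics/w{n}.npy').reshape(-1,3)
f=w[(abs(w[:,2]-.198)<.006)&(np.hypot(w[:,0]-.455,w[:,1]-.196)<.04)]
A=np.c_[f[:,:2],np.ones(len(f))]
print(len(f),((f.min(0)+f.max(0))/2).round(4),f[:,2].mean(),np.degrees(np.linalg.lstsq(A,f[:,2],rcond=None)[0][:2]))
E
python3 chk.py 8
```

```text
t 16.4 pos [0.4571 0.1933 0.2995] q [ 9. 14. 77.  1. 88.  9.] F [ 0.5  0.2 -0.4] w 0.0855
need cm [ 0.12 -0.12 11.86] tooly [ 1.    -0.002  0.004] tilt [ 0.004  0.011 -1.   ]
3388 [0.4564 0.1966 0.197 ] 0.19938166902745844 [ 1.6163834  -0.82620177]
```

The lean has halved to about 1.8° in total, with the foot centred at (0.4564, 0.1966). I'll move clear and take a last look.

Emit:
apply_moves --motion '[{"tx":-3,"ty":0,"tz":0,"turn":0,"jaw":1},{"tx":-6.5,"ty":0,"tz":0,"turn":0,"jaw":1},{"tx":-10,"ty":0,"tz":0,"turn":0,"jaw":1},{"tx":-13,"ty":0,"tz":0,"turn":0,"jaw":1},{"tx":-15,"ty":0,"tz":0,"turn":0,"jaw":1}]'

```text
time_s: 16.87
position: [0.4571, 0.0412, 0.299]
tool_rot: [[0.003, 1.0, 0.007], [1.0, -0.003, 0.011], [0.011, 0.007, -1.0]]
ft_force: [-0.8, -0.4, 0.5]
grip_width: 0.0854
```

Emit:
apply_moves --motion '[{"tx":-3,"ty":0,"tz":0,"turn":0,"jaw":1},{"tx":-6,"ty":0,"tz":0,"turn":0,"jaw":1},{"tx":-8,"ty":0,"tz":0,"turn":0,"jaw":1},{"tx":-8,"ty":0,"tz":0,"turn":0,"jaw":1},{"tx":-8,"ty":0,"tz":0,"turn":0,"jaw":1}]'

```text
time_s: 17.28
position: [0.4567, -0.0394, 0.2977]
tool_rot: [[0.005, 1.0, 0.006], [1.0, -0.005, 0.011], [0.011, 0.006, -1.0]]
ft_force: [-0.8, 0.4, 0.1]
grip_width: 0.0854
```

```bash
python3 -c "
from h import *
from scipy.optimize import least_squares
snap('scene','s9');snap('top','t9')
w=np.load('pics/s9.npy').reshape(-1,3)
w=w[(np.hypot(w[:,0]-.455,w[:,1]-.196)<.055)]
for lo,hi in((.162,.195),(.115,.148),(.07,.1),(.015,.05)):
  f=w[(w[:,2]>lo)&(w[:,2]<hi)]
  r=least_squares(lambda p:np.hypot(f[:,0]-p[0],f[:,1]-p[1])-p[2]-p[3]*(f[:,2]-(lo+hi)/2),[.455,.195,.03,0],loss='soft_l1',f_scale=.002)
  print(lo,len(f),r.x.round(4))
a=cv2.imread('pics/t9.png')[140:260,130:290];b=cv2.imread('pics/s9.png')[140:290,130:330]
cv2.imwrite('pics/c9.png',np.hstack([cv2.resize(a,(400,300)),cv2.resize(b,(400,300))]))"
```

```text
0.162 235 [0.4567 0.1957 0.0241 0.0319]
0.115 354 [ 0.459   0.1948  0.0351 -0.1208]
0.07 282 [ 0.4585  0.1987  0.0354 -0.1079]
0.015 335 [ 0.4587  0.1982  0.0358 -0.1197]
```

View pics/c9.png

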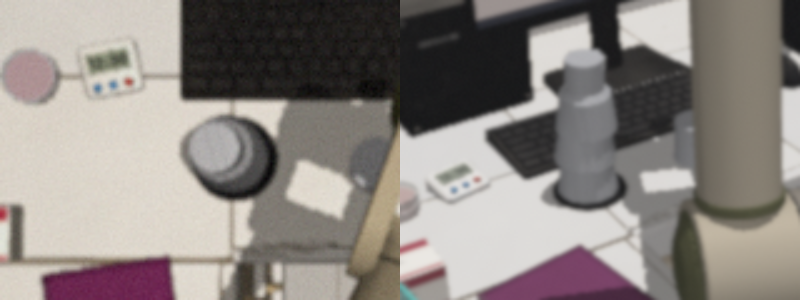

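Both views show a single upright three-cup stack on the mat. The arm is clear and nothing else has moved, so I'm handing it in.

```bash
python3 -c "
from rig import close_job
print(close_job())"
```

```text
the job is handed in; nothing more can be done
None
```

The two bench cups are now nested over the cup on the mat as one mouth-down stack of three. I handed the job in at about 17.4 s of the 58 s allowed. I placed the cup from the robot's right first, then the one from its left.

- **Seating:** The first cup touched down at TCP height z 0.134 m, against about 0.134 expected. The second touched at 0.1814 m, against 0.1815. The top of the stack reads about 0.198 m, the height expected for a fully seated stack.
- **Lean (failed check, partly mended):** After release, the top cup leaned about 3°. I straightened it by closing the jaws lightly on its foot. The wrist camera then read about 1.8°, which I left. The scene camera's slice fits of the stack agree within 2 to 4 mm, about their noise.
- **Surroundings:** Contact forces stayed under about 8 N at every reading. The gripper ended open and well clear. I never touched the straight-sided cup or the glass beaker.

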